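# Lay two jar lids hollow side down in the drying board

### The arm

A 7-joint arm with a two-finger parallel gripper is mounted at the origin on the work surface. World frame = base frame: x ahead of the robot, y to its left, z up, the work surface at z = 0. Lengths are in m, angles in rad, forces in N, time in s.
With the tool pointing down it reaches from about 0.4 to 0.85 m from the base axis. Payload 10.4 kg.
Tool frame: the origin (TCP) lies midway between the tips of the shut fingers; the grasp point (between the pads) lies 19 mm behind it (r.grasp_offset is the distance from the TCP to the grasp point, in m); x points along the fingers, y is the direction in which the jaws open and shut, and the axes are right-handed (so a half turn about x gives the same grasp; the last joint's range is limited). The gripper opens to 87 mm and grips with 3 to 60 N. Pads are 19 mm wide; open, the fingers measure 117 mm over their backs; the gripper's body (75 mm by 190 mm) begins 51 mm behind the grasp point.
Start: joints at [-1.259, 0.332, -0.065, 1.46, 0.022, 1.35, -0.088], TCP at [0.205, 0.59, 0.223] pointing down, gripper open.
Joint ranges: [-2.6, 2.6], [-0.5, 2.12], [-1.47, 1.34], [0.16, 2.42], [-1.27, 4.41], [0.06, 2.06], [-2.6, 2.6]. Speed limits (rad/s): [2.22, 2.22, 2.79, 2.79, 3.14, 3.14, 3.14].

### API

Orientations are given as a unit quaternion [x, y, z, w].
In Python, from bench import r, vision, close_job gives the robot as it stands. The module is installed in compiled form; this text tells all that it offers.
- The arm moves only by the shell command python3 -m pendant 'ROWS' [OPENING] [FORCE]. ROWS is text: rows parted by semicolons, each of 6 numbers parted by spaces: the shift along the tool's x, y, z in units of 0.25 m (1.0 is 0.25 m), then the turn, a rotation vector about the tool's x, y, z in units of 1.5 rad (1.0 is 1.5 rad). A call has 1 to 8 rows; each row is the pose to reach, as a shift and turn from the pose commanded when the call began, along the tool's axes at that moment; what a row does not reach only later rows make up. A row lasts 1/10 s, in which the tool goes at most 50 mm and 8.59 degrees, less where a joint would pass 70% of its speed; a pose out of reach is approached as far as the arm can. A call with a number of a shift or a turn outside -1 to 1 is refused whole. A call with a gripper value outside its range is refused whole. OPENING is the gripper command: -1 is shut, 1 is fully open, values between are in proportion, set as the call begins (- or left out, the last holds). The fingers move at their own pace and stop on an object; FORCE is the grip in N (left out, the last holds). Time passes only in rows, so rows that repeat a pose let the fingers close. It gives the time, the measured TCP pose, the force and the opening at its end, in the units of the state.
- r.read_state(): the state, without advancing time (a new reading comes with each control period).
- vision.camera(name): name is "scene" or "side" or "wrist"; returns (picture, depth): 420x560x3 uint8, blue, green, red; 420x560 float32, m along the optical axis (not along the pixel's ray), 0 where there is no reading.
- vision.get_calibration(name): a dict with "camera_matrix" (3x3 intrinsics, pixels), "rvec" (rotation vector, rad) and "tvec" (3), from world to camera coordinates, as OpenCV has them. Camera axes: x right, y down, z forward; pixel columns grow to the right and rows downward; lengths in m; the calibration is good to about 2 mm. A picture is of the moment at which its call begins: read the wrist's pose just before it. get_calibration takes no time and is no camera call; for the wrist camera it gives the pose at the moment of the call.
- close_job(): hands the job in, once; it reports no verdict.
The state is a dict: "time": time; "joint_positions": joint angles; "joint_vel": joint speeds; "joint_torque": joint torques, N m; "ee_pos": TCP position; "eef_rot": TCP orientation; "ft_force": force on the tool from outside, world axes, zero at the start; "torque": the same for the moment, N m; "width": finger opening in m.
Only numpy, scipy, OpenCV 4.12 (cv2) and the standard library are available. Lean on these libraries where they do the work, as an engineer would, in place of code of your own. Each camera call takes 0.05 s, during which the arm holds its last target. There are 200 camera calls.

### The job

The two washed jar lids stand on edge on the middle strip of the wooden drying board. Tip each lid over towards its hollow side and nudge it into a recess of the board, so that both lie flat in the large round recesses, hollow side down and fully seated, where no overspray can settle inside them. Do not knock over the two small paint bottles standing in the board.

Things in the scene. Friction and masses are not known exactly. Their poses are not given: they have to be found in the camera images.
- board: wooden drying board lying flat on the cart top, fixed, 180 (x) x 290 (y) x 18 mm (z). Origin at the centre of its underside, top at z = 18 mm. A flat strip about 24 mm wide (a light inlay shows it), flush with the top, runs along its y axis at x = 0 between two large round recesses on each side
- lid_a: white 30 g octagonal jar lid, 56 mm across flats, 61 over corners, 16 tall: one face closed (4 mm thick), the other hollow (12 deep, 4 mm walls, dark liner). Starts on edge, on a flat, on the board's middle strip, faces looking across it. Origin at its very centre, 8 mm from either face; x axis points out of the closed face: level at the start, straight up when hollow side down
- lid_b: white 30 g octagonal jar lid, 56 mm across flats, 61 over corners, 16 tall: one face closed (4 mm thick), the other hollow (12 deep, 4 mm walls, dark liner). Starts on edge, on a flat, on the board's middle strip, faces looking across it. Origin at its very centre, 8 mm from either face; x axis points out of the closed face: level at the start, straight up when hollow side down
- recess0 (a point): centre of the floor of a round recess for a lid in the drying board, 68 mm across, 9 mm deep; at board x = -46, y = -56 mm
- recess1 (a point): centre of the floor of a round recess for a lid in the drying board, 68 mm across, 9 mm deep; at board x = -46, y = +56 mm
- recess2 (a point): centre of the floor of a round recess for a lid in the drying board, 68 mm across, 9 mm deep; at board x = +46, y = -56 mm
- recess3 (a point): centre of the floor of a round recess for a lid in the drying board, 68 mm across, 9 mm deep; at board x = +46, y = +56 mm
- bottle_a: small dropper paint bottle with a white cap, 30 mm across, 70 mm tall, standing loosely in its own small recess (33 mm across, 9 mm deep) at board x = -46, y = +118 mm, near a corner of the drying board; origin at the centre of its underside, z up along it. Leave it standing.
- bottle_b: small dropper paint bottle with a white cap, 30 mm across, 70 mm tall, standing loosely in its own small recess (33 mm across, 9 mm deep) at board x = +46, y = -118 mm, near the other corner diagonally of the drying board; origin at the centre of its underside, z up along it. Leave it standing.
Things that resemble listed ones, but are neither listed nor needed, are in the scene too. Leave any purple look-alike of the lid_b alone. What is shaped like the lid_a but green is not meant.

How it is judged:
At the end, for the whole second after the job is handed in: Each lid is at rest in one of the four large recesses (centre within 8 mm of the recess's centre), lying flat within 0.1 rad with the closed face up and hollow side down, on the recess's floor (its centre 17 mm above the underside of the board, +-2.5 mm) ((horizontal distance between lid_a and recess0 below 0.008 m or horizontal distance between lid_a and recess1 below 0.008 m or horizontal distance between lid_a and recess2 below 0.008 m or horizontal distance between lid_a and recess3 below 0.008 m) and angle between each of lid_a, lid_b's own x axis and vertical below 0.1 rad and z of lid_a in the frame of board between 0.0145 and 0.0195 m and linear speed of each of lid_a, lid_b below 0.02 m/s and (horizontal distance between lid_b and recess0 below 0.008 m or horizontal distance between lid_b and recess1 below 0.008 m or horizontal distance between lid_b and recess2 below 0.008 m or horizontal distance between lid_b and recess3 below 0.008 m) and z of lid_b in the frame of board between 0.0145 and 0.0195 m); the robot touches nothing.
It fails at once if a small paint bottle in the board is knocked over (angle between any of bottle_a, bottle_b's own z axis and vertical above 0.6 rad).
It also fails if it takes over 54 s, if anything falls off the work surface, if the arm or the gripper's body presses on something with over 40 N, if the wrist force passes 120 N, or if a joint passes its speed limit or range.

## Working session

There is one attempt and no reset: what is moved stays moved. The work goes in short steps, Python scripts to look and compute and a shell command to move; the robot and the scene stay as the last step left them, time stands still between calls to the robot, and variables do not carry over. Pictures are saved under pics/ and viewed, about 8 in all and at most 12, crops included, and the job is handed in when it is done.

```bash
mkdir -p pics
cat > h.py <<'E'
import numpy as np, cv2
from bench import r, vision
def cal(n):
    c=vision.get_calibration(n); R=cv2.Rodrigues(np.array(c["rvec"],float))[0]
    return np.array(c["camera_matrix"]),R,np.array(c["tvec"],float).ravel()
def ray(n,uv,z,c=None):
    K,R,t=c or cal(n); d=R.T@np.linalg.inv(K)@np.array([uv[0],uv[1],1.]); o=-R.T@t
    return o+d*(z-o[2])/d[2]
def cloud(n,depth,c=None):
    K,R,t=c or cal(n); v,u=np.mgrid[:depth.shape[0],:depth.shape[1]]
    p=np.stack([u,v,np.ones_like(u)],-1)@np.linalg.inv(K).T*depth[...,None]
    return (p-t)@R
E
python3 - <<'E'
from h import *
s=r.read_state(); print({k:np.round(s[k],3) for k in s})
for n in ("scene","side"):
    c=cal(n); print(n,np.round(-c[1].T@c[2],3))
    im,d=vision.camera(n); cv2.imwrite(f"pics/{n}0.png",im); np.save(n+"0.npy",d)
E
```

```text
{'time': np.float64(0.0), 'joint_positions': array([-1.259,  0.333, -0.065,  1.461,  0.022,  1.35 , -0.089]), 'joint_vel': array([-0.002, -0.001,  0.   , -0.001, -0.001,  0.002, -0.001]), 'joint_torque': array([ 1.0000e-03, -6.2327e+01,  2.6000e-02, -3.8988e+01, -6.1000e-02,
        4.0000e-02,  0.0000e+00]), 'ee_pos': array([0.205, 0.59 , 0.222]), 'eef_rot': array([ 0.117,  0.697, -0.118,  0.697]), 'ft_force': array([-0.005,  0.664,  0.827]), 'torque': array([-0.   ,  0.019,  0.016]), 'width': np.float64(0.087)}
scene [0.997 0.197 0.696]
side [0.406 0.582 0.491]
```

View pics/scene0.png

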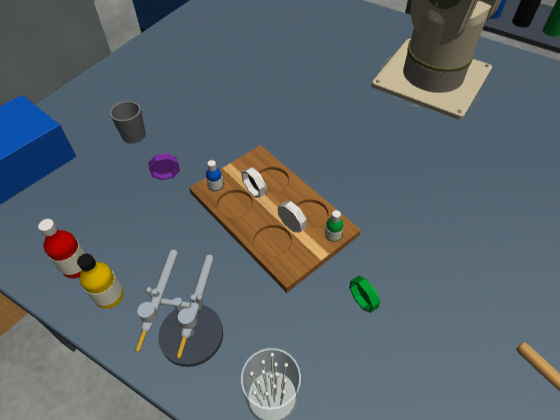

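View pics/side0.png

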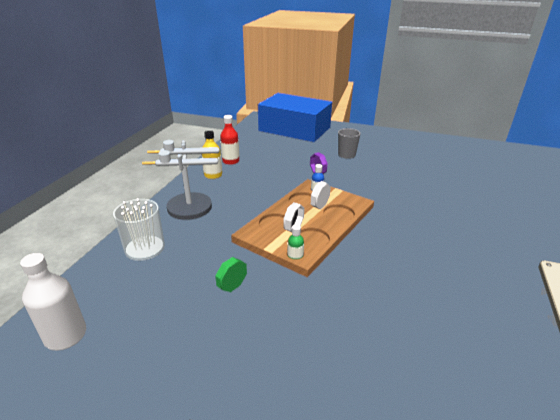

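Scene view: white lids at (254,183) and (292,216) on the light inlay, with bottles at (214,176) blue and (335,226) green. The look-alikes are purple at (164,166) and green at (365,293), both off the board. The two white ones on the strip fit the description. Next I'll measure the board and confirm the lids in an enlarged crop.

Run:
```python
from h import *
ims=[]
for n,(x,y,w,h) in (("scene",(185,140,180,150)),("side",(230,160,150,125))):
    im=cv2.imread(f"pics/{n}0.png"); d=np.load(n+"0.npy"); c=cal(n); P=cloud(n,d,c)
    hsv=cv2.cvtColor(im,cv2.COLOR_BGR2HSV)
    m=((hsv[...,0]>5)&(hsv[...,0]<25)&(hsv[...,1]>70)&(abs(P[...,2]-.016)<.012)&(d>0)).astype(np.uint8)
    roi=np.zeros_like(m); roi[y:y+h,x:x+w]=1; m&=roi
    m=cv2.morphologyEx(m,cv2.MORPH_OPEN,np.ones((3,3)))
    pts=np.argwhere(m)[:,::-1]; W=np.array([ray(n,p,.018,c)[:2] for p in cv2.convexHull(pts.astype(np.int32))[:,0]])
    hull=cv2.convexHull(pts.astype(np.int32))[:,0]
    rect=cv2.minAreaRect((W*1000).astype(np.float32)); print(n,"board",rect, "topz",np.median(P[m>0][:,2]))
    print(np.round(cv2.boxPoints(rect)))
    # white things above the board
    w_=((hsv[...,1]<60)&(P[...,2]>.022)&(P[...,2]<.085)&(d>0)).astype(np.uint8)&roi
    k,l,st,ce=cv2.connectedComponentsWithStats(w_)
    for i in range(1,k):
        if st[i,4]>40:
            q=P[l==i]; print(" white",ce[i].round(),st[i,4],"med",np.median(q,0).round(3),"lo",np.percentile(q,3,0).round(3),"hi",np.percentile(q,97,0).round(3))
    ims.append(cv2.resize(im[y:y+h,x:x+w],(400 if 0 else 480,400),interpolation=cv2.INTER_CUBIC)[:, :])
cv2.imwrite("pics/crop1.png",cv2.resize(np.hstack(ims),(800,333)))
```

```text
scene board ((571.8889770507812, -99.53338623046875), (294.8695373535156, 184.63682556152344), 73.16007232666016) topz 0.01625195487387949
[[ 441. -214.]
 [ 618. -267.]
 [ 703.   15.]
 [ 526.   68.]]
 white [211. 165.] 80 med [ 0.58  -0.225  0.076] lo [ 0.572 -0.233  0.065] hi [ 0.586 -0.22   0.079]
 white [254. 181.] 426 med [ 0.555 -0.149  0.057] lo [ 0.544 -0.176  0.024] hi [ 0.568 -0.124  0.074]
 white [215. 184.] 106 med [ 0.589 -0.216  0.033] lo [ 0.573 -0.232  0.023] hi [ 0.594 -0.212  0.042]
 white [292. 216.] 581 med [ 0.589 -0.044  0.059] lo [ 0.577 -0.073  0.027] hi [ 0.597 -0.021  0.074]
 white [336. 216.] 86 med [0.562 0.025 0.077] lo [0.553 0.018 0.065] hi [0.566 0.032 0.08 ]
 white [333. 234.] 116 med [0.571 0.03  0.033] lo [0.56  0.014 0.023] hi [0.574 0.04  0.043]
side board ((567.351318359375, -96.82968139648438), (305.3345642089844, 187.93093872070312), 73.26274108886719) topz 0.01910467047597086
[[ 433. -216.]
 [ 613. -270.]
 [ 701.   22.]
 [ 521.   76.]]
 white [318. 168.] 58 med [ 0.578 -0.224  0.075] lo [ 0.571 -0.234  0.063] hi [ 0.585 -0.22   0.082]
 white [319. 193.] 431 med [ 0.553 -0.145  0.053] lo [ 0.54  -0.219  0.026] hi [ 0.588 -0.126  0.076]
 white [294. 218.] 497 med [ 0.582 -0.035  0.06 ] lo [ 0.553 -0.074  0.027] hi [0.595 0.03  0.081]
 white [295. 251.] 151 med [0.554 0.035 0.033] lo [0.544 0.023 0.023] hi [0.569 0.038 0.044]
```

View pics/crop1.png

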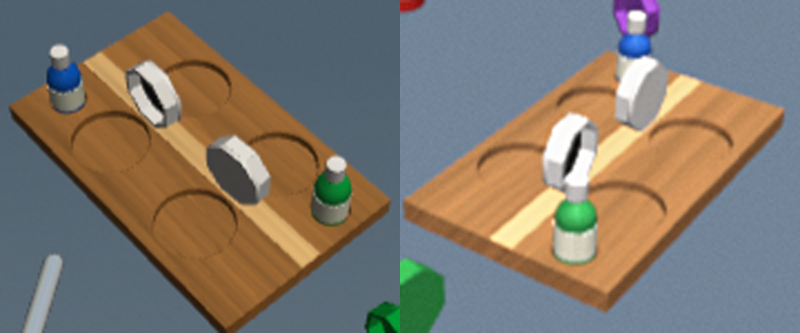

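The crop confirms both lids stand on the inlay. The near-robot lid, at crop (153,93), has its hollow facing the scene camera (+x). The other, at (238,170), has its closed face to the scene camera and its hollow towards the robot (-x). Next I'll get them in the board frame.

```bash
cat >> h.py <<'E'
from scipy.spatial.transform import Rotation as Rot
B0=np.array([.570,-.0985,0]); YAW=np.radians(-16.8)
Rb=Rot.from_euler('z',YAW).as_matrix()
def b2w(p): return B0+Rb@np.array(p,float)
def w2b(P): return (P-B0)@Rb
def goto(p,turn=None):
    "units for pendant to shift the TCP to board point p, from measured pose"
    s=r.read_state(); T=Rot.from_quat(s["eef_rot"]).as_matrix()
    return (T.T@(b2w(p)-s["ee_pos"])/.25).round(4)
E
python3 - <<'E'
from h import *
for n,x,y,w,h in (("scene",185,140,180,150),("side",230,160,150,125)):
    im=cv2.imread(f"pics/{n}0.png"); d=np.load(n+"0.npy"); P=w2b(cloud(n,d))*1000
    hsv=cv2.cvtColor(im,cv2.COLOR_BGR2HSV)
    wh=(hsv[...,1]<70)&(d>0)
    for ys in (-56,56):
        m=wh&(abs(P[...,1]-ys)<45)&(abs(P[...,0])<22)
        b=m&(P[...,2]>34)&(P[...,2]<58); t=m&(P[...,2]>66)&(P[...,2]<85)
        print(n,ys,"band y",np.percentile(P[b][:,1],[1,5,50,95,99]).round(1),"band x",np.percentile(P[b][:,0],[5,50,95]).round(1),"top n",t.sum(),"x",np.percentile(P[t][:,0],[5,50,95]).round(1),"y",np.percentile(P[t][:,1],[5,50,95]).round(1),"z",P[t][:,2].max().round(1))
    for q in ((-46,118),(46,-118)):
        m=(d>0)&(np.hypot(P[...,0]-q[0],P[...,1]-q[1])<25)&(P[...,2]>60)
        print(" bottle",q,np.median(P[m],0).round(1))
s=r.read_state();T=Rot.from_quat(s["eef_rot"]).as_matrix();print(T.round(3));print("tool y yaw deg vs board x",np.degrees(np.arctan2(T[1,1],T[0,1]))+16.8)
E
```

```text
scene -56 band y [-82.2 -80.8 -54.  -27.4 -26.7] band x [-6.2  0.2  7.9] top n 140 x [-7.8  0.6  7.4] y [-67.6 -50.4 -38.9] z 75.4
scene 56 band y [25.8 28.4 61.  79.8 80.4] band x [-6.4  5.8  8.3] top n 192 x [-9.  -0.3  6.8] y [37.2 55.8 70. ] z 76.4
 bottle (-46, 118) [-43.9 116.4  76.2]
 bottle (46, -118) [  46.7 -118.1   75.7]
side -56 band y [-83.6 -79.8 -42.6 -29.  -28.1] band x [-8.  -6.8  6.1] top n 114 x [-7.9 -1.8  8.2] y [-68.8 -48.5 -37. ] z 77.0
side 56 band y [22.9 24.6 41.8 78.7 79.5] band x [-9.9 -0.3  4.9] top n 119 x [-8.7 -1.9  6.2] y [38.7 58.9 69.4] z 77.8
 bottle (-46, 118) [-48.3 117.   73.7]
 bottle (46, -118) [  43.5 -118.    73.4]
[[-0.     0.329  0.944]
 [-0.001  0.944 -0.329]
 [-1.    -0.001  0.   ]]
tool y yaw deg vs board x 87.61942328991711
```

Both lids sit within 3 mm of their recess rows: y≈+53 tips towards -x into recess1, and y≈-55 tips towards +x into recess2. The tool's y axis already runs along the board's y, so I'll push with the finger sides. Moving over now.

```bash
python3 -c "
from h import *
print(goto((.032,.055,.222)),b2w((.032,.055,.222)))"
```

```text
[ 1.8000e-03 -1.8966e+00  2.4016e+00] [ 0.61653097 -0.05509645  0.222     ]
```

```bash
python3 -m pendant '0 -0.75 0.95 0 0 0;0 -0.75 0.95 0 0 0;0 -0.75 0.95 0 0 0;0 -0.75 0.95 0 0 0;0 -0.75 0.95 0 0 0;0 -0.75 0.95 0 0 0;0 -0.75 0.95 0 0 0;0 -0.75 0.95 0 0 0' -1 20
python3 -m pendant '0 -0.75 0.95 0 0 0;0 -0.75 0.95 0 0 0;0 -0.75 0.95 0 0 0;0 -0.75 0.95 0 0 0;0 -0.75 0.95 0 0 0;0 -0.75 0.95 0 0 0;0 -0.75 0.95 0 0 0'
python3 -c "
from h import *
print(goto((.032,.055,.16)))
T=Rot.from_quat(r.read_state()['eef_rot']).as_matrix()
print((T[:,0]), np.degrees(np.arctan2(T[1,1],T[0,1]))+16.8)"
```

```text
time: 0.9
ee_pos: [0.3686, 0.3342, 0.2225]
eef_rot: [0.119, 0.697, -0.119, 0.697]
ft_force: [-0.5, 0.5, -1.0]
width: 0.031
time: 1.6
ee_pos: [0.533, 0.0752, 0.2224]
eef_rot: [0.119, 0.696, -0.121, 0.697]
ft_force: [-0.9, -0.1, -1.7]
width: 0.0002
[ 0.251  -0.379   0.4889]
[ 8.54231828e-04 -2.43167345e-03 -9.99996679e-01] 87.26908968151204
```

```bash
python3 -m pendant '0 -0.38 0.49 -0.03 0 0;0 -0.38 0.49 -0.03 0 0;0 -0.38 0.49 -0.03 0 0;0 -0.38 0.49 -0.03 0 0;0.25 -0.38 0.49 -0.03 0 0;0.25 -0.38 0.49 -0.03 0 0;0.25 -0.38 0.49 -0.03 0 0'
python3 -c "
from h import *
s=r.read_state(); print(w2b(s['ee_pos']), goto((.032,.055,.062)))
im,d=vision.camera('wrist'); cv2.imwrite('pics/w1.png',im)
T=Rot.from_quat(s['eef_rot']).as_matrix()
print((T[:,0]), np.degrees(np.arctan2(T[1,1],T[0,1]))+16.8)"
```

```text
time: 2.3
ee_pos: [0.6138, -0.0476, 0.1577]
eef_rot: [0.101, 0.702, -0.101, 0.698]
ft_force: [-0.5, 0.3, 0.5]
width: 0.0007
[0.02720855 0.06135767 0.15765526] [ 0.3825 -0.0251  0.021 ]
[-5.29752125e-03  4.01153030e-04 -9.99985888e-01] 90.33934890100952
```

View pics/w1.png

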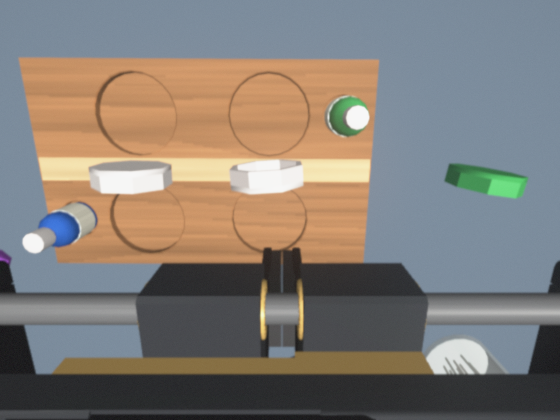

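Wrist view: lid1 at (268,175) is slightly yawed against the strip, lid2 at (130,177) less so. The recess rims and bottles are clear of both. I'll measure both yaws from the depth.

Run:
```python
from h import *
def pl(n,ys,sgn):
    im=cv2.imread(f"pics/{n}0.png"); d=np.load(n+"0.npy"); P=w2b(cloud(n,d))*1000
    hsv=cv2.cvtColor(im,cv2.COLOR_BGR2HSV)
    m=(hsv[...,1]<70)&(d>0)&(abs(P[...,1]-ys)<24)&(sgn*P[...,0]>0)&(abs(P[...,0])<16)&(P[...,2]>27)&(P[...,2]<66)
    Q=P[m]
    for _ in range(6):
        A=np.c_[Q[:,1]-ys,Q[:,2]-46,np.ones(len(Q))]; c=np.linalg.lstsq(A,Q[:,0],rcond=None)[0]; e=Q[:,0]-A@c
        Q=Q[abs(e)<max(1.5,1.5*e.std())]
    print(n,ys,len(Q),"dx/dy,dx/dz,x0",c.round(3),e.std().round(2))
pl("scene",53,1);pl("side",-55,-1)
s,d=vision.camera("wrist");P=w2b(cloud("wrist",d))*1000
hsv=cv2.cvtColor(s,cv2.COLOR_BGR2HSV)
for ys in (-55,53):
    m=(hsv[...,1]<70)&(d>0)&(abs(P[...,1]-ys)<40)&(abs(P[...,0])<22)&(P[...,2]>69)&(P[...,2]<80)
    q=(P[m][:,:2]).astype(np.float32); print(ys,len(q),cv2.minAreaRect(q))
```

```text
scene 53 239 dx/dy,dx/dz,x0 [-6.80e-02 -1.00e-03  6.27e+00] 0.56
side -55 155 dx/dy,dx/dz,x0 [ 1.700e-02 -7.000e-03 -7.062e+00] 0.59
-55 1093 ((1.1563282012939453, -58.071998596191406), (36.87955093383789, 16.3790340423584), 88.90543365478516)
53 1069 ((0.3485984802246094, 49.49541473388672), (16.36031723022461, 37.1478271484375), 4.084854602813721)
```

```bash
python3 -m pendant '0.1 -0.03 0.02 0 0 0;0.25 -0.03 0.02 0 0 0;0.38 -0.03 0.02 0 0 0;0.38 -0.03 0.02 0 0 0;0.38 -0.03 0.02 0 0 0'
python3 -c "
from h import *
s=r.read_state();print(w2b(s['ee_pos']))"
python3 -m pendant '0 0 -0.04 0 0 0;0 0 -0.06 0 0 0;0 0 -0.075 0 0 0;0 0 -0.09 0 0 0;0 0 -0.105 0 0 0;0 0 -0.12 0 0 0;0 0 -0.13 0 0 0;0 0 -0.13 0 0 0'
python3 -c "
from h import *
s=r.read_state();print(w2b(s['ee_pos']),s['ft_force'])"
```

```text
time: 2.9
ee_pos: [0.619, -0.0581, 0.0671]
eef_rot: [0.102, 0.699, -0.102, 0.7]
ft_force: [0.2, 0.1, 0.8]
width: 0.0004
[0.03520026 0.05278478 0.0671135 ]
time: 3.7
ee_pos: [0.5864, -0.0491, 0.065]
eef_rot: [0.102, 0.7, -0.102, 0.7]
ft_force: [-0.3, -0.6, -0.3]
width: 0.0003
[0.00145276 0.0520305  0.06495645] [-0.33392327 -0.58223224 -0.27595326]
```

```bash
python3 -m pendant '0 0 -0.015 0 0 0;0 0 -0.03 0 0 0;0 0 -0.045 0 0 0;0 0 -0.055 0 0 0;0 0 -0.055 0 0 0;0 0 -0.055 0 0 0'
python3 -c "
from h import *
s=r.read_state();print(w2b(s['ee_pos']),s['ft_force'])
im,d=vision.camera('scene'); im2,d2=vision.camera('side')
np.save('scene1.npy',d);np.save('side1.npy',d2);cv2.imwrite('pics/scene1.png',im);cv2.imwrite('pics/side1.png',im2)
a=cv2.resize(im[140:290,185:365],(480,400));b=cv2.resize(im2[160:285,230:380],(480,400))
cv2.imwrite('pics/crop2.png',cv2.resize(np.hstack([a,b]),(800,333)))"
```

```text
time: 4.3
ee_pos: [0.5736, -0.0452, 0.0651]
eef_rot: [0.102, 0.7, -0.102, 0.7]
ft_force: [-0.5, -0.2, 0.1]
width: 0.0005
[-0.0119261   0.05204896  0.06510245] [-0.48827231 -0.18470295  0.08539824]
```

View pics/crop2.png

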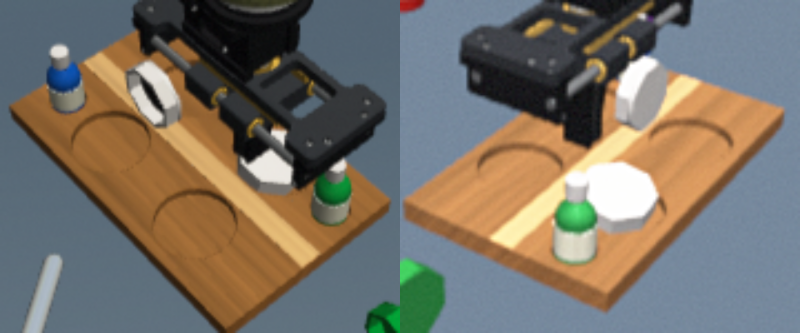

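Lid1 has tipped, closed face up, and lies tilted over recess1 with its near edge on the strip (side crop at (620,195)). Next I'll measure its centre.

```bash
cat >> h.py <<'E'
def lidpos(n,im,d,cx,cy,c=None):
    P=w2b(cloud(n,d,c))*1000; hsv=cv2.cvtColor(im,cv2.COLOR_BGR2HSV)
    m=(hsv[...,1]<45)&(hsv[...,2]>150)&(d>0)&(np.hypot(P[...,0]-cx,P[...,1]-cy)<44)&(P[...,2]>19.5)&(P[...,2]<45)
    k,l,st,ce=cv2.connectedComponentsWithStats(m.astype(np.uint8)); i=1+st[1:,4].argmax(); Q=P[l==i]
    A=np.c_[Q[:,0]-cx,Q[:,1]-cy,np.ones(len(Q))]; f=np.linalg.lstsq(A,Q[:,2],rcond=None)[0]
    g=abs(Q[:,2]-A@f)<2.5; f=np.linalg.lstsq(A[g],Q[g][:,2],rcond=None)[0]
    (u,v),rr=cv2.minEnclosingCircle(Q[g][:,:2].astype(np.float32))
    print(n,len(Q),"px",ce[i].round(),"tilt dz/dx,dz/dy",f[:2].round(3),"topz@recess",f[2].round(1),"circle",round(u,1),round(v,1),round(rr,1),"rect c",np.round(cv2.minAreaRect(Q[g][:,:2].astype(np.float32))[:2],1).tolist())
E
python3 -c "
from h import *
lidpos('side',cv2.imread('pics/side1.png'),np.load('side1.npy'),-40,54)
lidpos('scene',cv2.imread('pics/scene1.png'),np.load('scene1.npy'),-40,54)"
```

```text
side 469 px [312. 232.] tilt dz/dx,dz/dy [ 0.146 -0.1  ] topz@recess 30.9 circle -43.0 48.7 30.1 rect c [[-43.1, 47.9], [51.6, 56.6]]
scene 210 px [306. 216.] tilt dz/dx,dz/dy [ 0.154 -0.072] topz@recess 28.5 circle -27.1 57.6 22.4 rect c [[-30.8, 57.8], [30.1, 41.9]]
```

```bash
python3 -m pendant '0 -0.1 -0.05 0 0 0;0 -0.23 -0.11 0 0 0;0.08 -0.23 -0.11 0 0 0;0.16 -0.23 -0.11 0 0 0;0.163 -0.23 -0.11 0 0 0;0.163 -0.23 -0.11 0 0 0'
python3 -c "
from h import *
s=r.read_state();print(w2b(s['ee_pos']),s['ft_force'])"
```

```text
time: 5.0
ee_pos: [0.5308, -0.0926, 0.0244]
eef_rot: [0.102, 0.7, -0.102, 0.699]
ft_force: [0.2, 0.2, 0.1]
width: 0.0002
[-0.03925988 -0.00567863  0.02441928] [0.229971   0.24600369 0.08880423]
```

```bash
python3 -m pendant '0 0.02 0 0 0 0;0 0.035 0 0 0 0;0 0.045 0 0 0 0;0 0.055 0 0 0 0;0 0.065 0 0 0 0;0 0.075 0 0 0 0;0 0.075 0 0 0 0'
python3 -m pendant '0 -0.04 0 0 0 0;0 -0.04 0 0 0 0'
python3 -c "
from h import *
s=r.read_state();print(w2b(s['ee_pos']),s['ft_force'])
im,d=vision.camera('side');cv2.imwrite('pics/side2.png',im);lidpos('side',im,d,-44,54)
im,d=vision.camera('scene');cv2.imwrite('pics/scene2.png',im);lidpos('scene',im,d,-44,54)"
```

```text
time: 5.7
ee_pos: [0.536, -0.0744, 0.0242]
eef_rot: [0.102, 0.7, -0.102, 0.7]
ft_force: [-0.2, -0.6, -1.0]
width: 0.0006
time: 5.9
ee_pos: [0.5328, -0.0861, 0.0243]
eef_rot: [0.103, 0.7, -0.103, 0.7]
ft_force: [-0.5, 0.2, 0.3]
width: 0.0009
[-0.03918644  0.00116288  0.02434273] [-0.52874032  0.2419911   0.313611  ]
side 468 px [312. 233.] tilt dz/dx,dz/dy [ 0.129 -0.099] topz@recess 30.2 circle -43.2 50.9 30.0 rect c [[-44.3, 49.1], [49.5, 58.1]]
scene 439 px [308. 213.] tilt dz/dx,dz/dy [ 0.115 -0.091] topz@recess 27.9 circle -43.2 53.1 29.3 rect c [[-39.9, 55.7], [50.1, 56.5]]
```

```bash
python3 -m pendant '0 0.03 0 0 0 0;0 0.045 0 0 0 0;0 0.055 0 0 0 0;0 0.06 0 0 0 0;0 0.065 0 0 0 0;0 0.065 0 0 0 0'
python3 -c "
from h import *
s=r.read_state();print(w2b(s['ee_pos']),s['ft_force'])
im,d=vision.camera('side');cv2.imwrite('pics/side3.png',im);lidpos('side',im,d,-44,54)
im,d=vision.camera('scene');cv2.imwrite('pics/scene3.png',im);lidpos('scene',im,d,-44,54)"
```

```text
time: 6.6
ee_pos: [0.5362, -0.0708, 0.0238]
eef_rot: [0.102, 0.701, -0.104, 0.699]
ft_force: [-6.5, -7.9, 2.1]
width: 0.0003
[-0.04035883  0.01680203  0.02375665] [-6.54373173 -7.85057435  2.12899824]
side 449 px [312. 234.] tilt dz/dx,dz/dy [ 0.091 -0.11 ] topz@recess 30.1 circle -43.6 55.4 30.1 rect c [[-47.2, 52.7], [48.2, 58.2]]
scene 399 px [308. 214.] tilt dz/dx,dz/dy [ 0.106 -0.104] topz@recess 27.6 circle -43.5 56.9 29.1 rect c [[-37.1, 59.4], [44.2, 57.7]]
```

```bash
python3 -m pendant '0 -0.04 0 0 0 0;-0.16 -0.04 0 0 0 0;-0.16 -0.02 0.1 0 0 0;-0.16 0.13 0.21 0 0 0;-0.16 0.13 0.21 0 0 0;-0.08 0.13 0.21 0 0 0;0 0.13 0.21 0 0 0;0 0.13 0.21 0 0 0'
python3 -m pendant '0 0 -0.02 0 0 0;0 0 -0.04 0 0 0;0 0 -0.055 0 0 0;0 0 -0.065 0 0 0;0 0 -0.075 0 0 0;0 0 -0.085 0 0 0;0 0 -0.085 0 0 0'
python3 -c "
from h import *
s=r.read_state();print(w2b(s['ee_pos']),s['ft_force'])
im,d=vision.camera('side');cv2.imwrite('pics/side4.png',im);lidpos('side',im,d,-44,54)
im,d=vision.camera('scene');cv2.imwrite('pics/scene4.png',im)"
```

```text
time: 7.5
ee_pos: [0.5959, -0.0518, 0.0218]
eef_rot: [0.102, 0.701, -0.102, 0.698]
ft_force: [-1.0, 0.7, 0.6]
width: 0.0005
time: 8.2
ee_pos: [0.577, -0.0462, 0.0244]
eef_rot: [0.102, 0.7, -0.102, 0.7]
ft_force: [0.4, 0.6, 0.2]
width: 0.0003
[-0.00838644  0.05208565  0.02440489] [0.37576795 0.60077109 0.21734385]
side 434 px [314. 236.] tilt dz/dx,dz/dy [ 0.014 -0.012] topz@recess 26.6 circle -48.2 52.2 30.7 rect c [[-49.9, 51.1], [51.5, 58.0]]
```

Lid1 is seated: tilt about 0.02 and top at about 26 mm against the expected 25. On to lid2, pushed from the -x side.

```bash
python3 -m pendant '-0.15 0 0.03 0 0 0;-0.27 0 0.03 0 0 0;-0.27 -0.2 -0.08 0 0 0;-0.27 -0.33 -0.11 0 0 0;-0.27 -0.435 -0.11 0 0 0;-0.21 -0.435 -0.11 0 0 0;-0.16 -0.435 -0.11 0 0 0;-0.16 -0.435 -0.11 0 0 0'
python3 -c "
from h import *
s=r.read_state();print(w2b(s['ee_pos']),s['ft_force'])"
```

```text
time: 9.1
ee_pos: [0.5187, -0.1419, 0.0624]
eef_rot: [0.102, 0.701, -0.102, 0.699]
ft_force: [-0.4, 0.2, 0.1]
width: 0.0005
[-0.03655585 -0.05638025  0.06243841] [-0.42286193  0.15021427  0.0629919 ]
```

Push from x=-36.5 to +12 (0.194).

```bash
python3 -m pendant '0 0 0.04 0 0 0;0 0 0.065 0 0 0;0 0 0.08 0 0 0;0 0 0.095 0 0 0;0 0 0.11 0 0 0;0 0 0.125 0 0 0;0 0 0.14 0 0 0;0 0 0.155 0 0 0'
python3 -m pendant '0 0 0.015 0 0 0;0 0 0.03 0 0 0;0 0 0.04 0 0 0;0 0 0.04 0 0 0;0 0 0.04 0 0 0'
python3 -c "
from h import *
s=r.read_state();print(w2b(s['ee_pos']),s['ft_force'])
im,d=vision.camera('side');cv2.imwrite('pics/side5.png',im);lidpos('side',im,d,42,-56)
im2,d=vision.camera('scene');cv2.imwrite('pics/scene5.png',im2);lidpos('scene',im2,d,42,-56)
a=cv2.resize(im2[140:290,185:365],(480,400));b=cv2.resize(im[160:285,230:380],(480,400))
cv2.imwrite('pics/crop5.png',cv2.resize(np.hstack([a,b]),(800,333)))"
```

```text
time: 9.9
ee_pos: [0.5571, -0.1539, 0.0643]
eef_rot: [0.102, 0.7, -0.102, 0.7]
ft_force: [0.1, 0.1, 0.5]
width: 0.0006
time: 10.4
ee_pos: [0.5664, -0.1567, 0.0642]
eef_rot: [0.102, 0.7, -0.102, 0.7]
ft_force: [1.0, 0.2, -0.4]
width: 0.0002
[ 0.01333113 -0.05675007  0.06421161] [ 0.98169559  0.23508511 -0.38835935]
side 342 px [305. 198.] tilt dz/dx,dz/dy [-0.035 -0.04 ] topz@recess 30.4 circle 40.2 -59.4 29.8 rect c [[39.8, -57.1], [55.3, 52.9]]
scene 557 px [236. 199.] tilt dz/dx,dz/dy [-0.157  0.088] topz@recess 29.0 circle 40.5 -57.6 29.5 rect c [[40.9, -58.0], [55.8, 53.9]]
```

View pics/crop5.png

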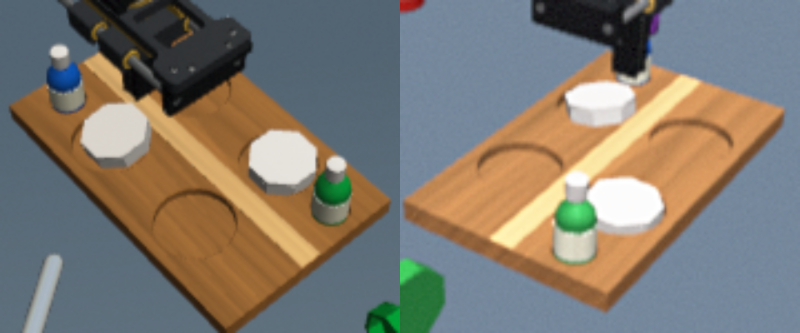

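Lid1 is flat in recess1 and lid2 has tipped, closed side up (scene crop at (115,135)), at about (40.5,-58). It needs roughly 5 mm in +x.

```bash
python3 -m pendant '0 0 -0.1 0 0 0;0 0 -0.105 0 0 0;0.08 0 -0.105 0 0 0;0.16 0 -0.105 0 0 0;0.16 0 -0.105 0 0 0'
python3 -m pendant '0 0 0.02 0 0 0;0 0 0.04 0 0 0;0 0 0.05 0 0 0;0 0 0.06 0 0 0;0 0 0.07 0 0 0;0 0 0.08 0 0 0;0 0 0.085 0 0 0;0 0 0.085 0 0 0'
python3 -c "
from h import *
s=r.read_state();print(w2b(s['ee_pos']),s['ft_force'])
im,d=vision.camera('side');lidpos('side',im,d,44,-56)
im2,d=vision.camera('scene');lidpos('scene',im2,d,44,-56)"
```

```text
time: 11.0
ee_pos: [0.5399, -0.1487, 0.0223]
eef_rot: [0.102, 0.701, -0.102, 0.698]
ft_force: [-0.6, -0.0, 0.5]
width: 0.0003
time: 11.8
ee_pos: [0.5618, -0.1553, 0.0243]
eef_rot: [0.102, 0.7, -0.102, 0.7]
ft_force: [0.4, -0.1, 0.4]
width: 0.0006
[ 0.00855924 -0.05672842  0.02427854] [ 0.36922568 -0.08402822  0.43537431]
side 236 px [300. 199.] tilt dz/dx,dz/dy [ 0.004 -0.034] topz@recess 26.6 circle 48.5 -57.2 30.3 rect c [[48.3, -50.4], [55.8, 39.8]]
scene 571 px [234. 202.] tilt dz/dx,dz/dy [0.005 0.009] topz@recess 23.9 circle 46.1 -58.3 29.9 rect c [[46.6, -57.6], [55.9, 55.8]]
```

Lid2 is seated as well. Now I'll back off, lift clear and do a final check.

```bash
python3 -m pendant '0 0 -0.05 0 0 0;-0.15 0 -0.05 0 0 0;-0.3 0 -0.1 0 0 0;-0.5 0 -0.3 0 0 0;-0.6 0 -0.4 0 0 0;-0.6 0 -0.5 0 0 0;-0.6 0 -0.5 0 0 0;-0.6 0 -0.5 0 0 0'
python3 -c "
from h import *
im,d=vision.camera('side');lidpos('side',im,d,44,-56);lidpos('side',im,d,-46,56)
im2,d=vision.camera('scene');lidpos('scene',im2,d,44,-56);lidpos('scene',im2,d,-46,56)
a=cv2.resize(im2[140:290,185:365],(480,400));b=cv2.resize(im[160:285,230:380],(480,400))
cv2.imwrite('pics/crop6.png',cv2.resize(np.hstack([a,b]),(800,333)))"
```

```text
time: 12.7
ee_pos: [0.4421, -0.1192, 0.1746]
eef_rot: [0.102, 0.699, -0.101, 0.7]
ft_force: [0.7, 0.1, -0.3]
width: 0.0004
side 321 px [302. 198.] tilt dz/dx,dz/dy [ 0.022 -0.025] topz@recess 26.4 circle 46.9 -57.9 30.7 rect c [[47.2, -57.9], [56.0, 55.5]]
side 440 px [314. 236.] tilt dz/dx,dz/dy [ 0.009 -0.016] topz@recess 26.5 circle -49.1 52.1 30.4 rect c [[-50.3, 51.1], [52.2, 57.6]]
scene 566 px [234. 202.] tilt dz/dx,dz/dy [ 0.003 -0.002] topz@recess 24.0 circle 46.4 -57.7 29.5 rect c [[46.3, -57.4], [55.4, 55.2]]
scene 584 px [312. 211.] tilt dz/dx,dz/dy [ 0.006 -0.002] topz@recess 23.9 circle -50.1 54.3 29.5 rect c [[-50.1, 53.8], [56.7, 54.5]]
```

View pics/crop6.png

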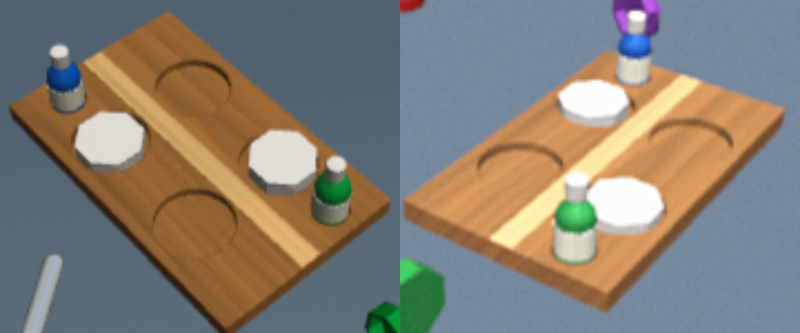

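Both lids lie flat, closed face up, in recess1 and recess2. The bottles are upright and the arm is clear.

```bash
python3 -c "
from bench import close_job
print(close_job())"
```

```text
the job is handed in; nothing more can be done
None
```

Both white lids now lie flat, hollow side down, in the large recesses, and I handed the job in at about 13 s on the robot's clock. I tipped each lid with the shut fingers pushing on its closed face, then nudged it in: one into recess1 (board -46, +56 mm) and the other into recess2 (+46, -56 mm). I did not work out which of the two is lid_a, as either may go in any large recess.

The last camera checks, after the arm had lifted clear:

| | Recess1 lid | Recess2 lid |
|---|---|---|
| Tilt, scene / side camera (limit 0.1 rad) | below 0.01 / about 0.02 rad | below 0.01 / about 0.03 rad |
| Top height, scene / side camera (25 mm expected when seated) | 23.9 / 26.5 mm | 24.0 / 26.4 mm |
| Distance from recess centre (limit 8 mm) | about 4–5 mm | about 2 mm |

- **Disagreement:** the two cameras differ by about 2.5 mm in height, roughly what their 2 mm calibration error allows. The recess1 lid's offset is slightly more than the recess's 3.5 mm of play, which the same error would explain.
- **Extra nudges:** the recess1 lid needed two sideways nudges before it dropped in, the second reaching about 10 N at the wrist.
- **Bottles:** both were still standing in the last picture, and I did not touch the purple and green look-alikes.

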